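# Set up a flange and pipe stub on the welding fixture

## Task

Set the joint up on the welding fixture ready for tacking. First lower the weld-neck flange, neck up, over the brass mandrel with the index pin through one of its bolt holes until it lies fully home and flat on the blue base; then slip the pipe stub over the mandrel so that it stands upright and butts on the flange neck with no gap. Lower both parts all the way down under control instead of letting them drop down the mandrel, leave the tin, the magnet square and the hammer where they are, and let go of everything.

Things in the scene. Friction and masses are not known exactly. Their poses are not given: they have to be found in the camera images.
- fixture: Welding fixture that does not move: blue steel base 180 x 120 x 16 mm held to the table by switchable magnets, with a brass mandrel and a shorter brass index pin standing upright on its top. Origin: centre of the base's underside on the table; z up; x along the 180 mm side. Two low black magnet knobs (22 mm diameter, 9 mm high) at x = +75 and -75 mm.
- mandrel_foot (a point): Point on the mandrel's axis at the base's top face (16 mm above the table). The mandrel is 17 mm in diameter and 84 mm high from here; its last 14 mm taper to 7 mm. Axes as the fixture's.
- pin_top (a point): Top of the index pin, 35 mm from the mandrel's axis along the fixture's +x. The pin is 14 mm in diameter and 24 mm high above the base's top face; its last 8 mm taper to 6 mm.
- flange: Loose bright steel weld-neck flange, about 0.8 kg, starting neck up on the table: disc 98 mm diameter, 14 mm thick, with four through bolt holes of 16 mm diameter centred 35 mm from its axis on its own +x, -x, +y and -y (all alike); neck on top, conical (34 mm down to 26.7 mm diameter) from 14 to 24 mm height, then straight, 26.7 mm diameter, to 52 mm height; bore 19 mm right through. Origin: centre of the disc's underside; z up along the neck.
- neck_top (a point): Centre of the flange neck's top rim, 52 mm above the flange's underside.
- pipe: Loose straight steel pipe stub, about 0.26 kg, starting upright on the table: 26.7 mm outside diameter, 19 mm bore, 120 mm long. Origin: centre of its lower end; z up along its axis.
- pipe_top (a point): Centre of the pipe's upper end, 120 mm from its lower end.
- dip_tin: Bystander: round orange tin of nozzle dip with a white lid, 76 mm diameter, 62 mm tall, standing; origin at the centre of its foot.
- magnet_square: Bystander: red magnetic welding square, a flat triangle about 100 x 100 x 16 mm lying down; origin on its underside.
- chipping_hammer: Bystander: chipping hammer about 270 mm long with a black grip, lying on the table; origin near the middle of its shaft at table height, x towards the head.
Things that resemble listed ones, but are neither listed nor needed, are in the scene too. What is meant by the pipe is not green, and is the larger of those in its own colour.

How it is judged:
On the way, in this order (a step that is already met when the one before it is completed fails the run):
1. the flange lies home on the fixture base, over the mandrel and the pin (horizontal distance between flange and mandrel_foot below 0.003 m and z of flange in the frame of mandrel_foot between -0.002 and 0.002 m and angle between flange's own z axis and vertical below 0.03 rad), for 0.2 s.
2. the pipe stands on the flange neck over the mandrel (horizontal distance between pipe and mandrel_foot below 0.003 m and z of pipe in the frame of neck_top below 0.002 m and angle between pipe's own z axis and vertical below 0.04 rad), for 0.2 s.
At the end, for the whole second after the job is handed in: Flange flat on the base over mandrel and pin (height within 2 mm, within 3 mm of the mandrel axis, tilt under 0.03 rad); pipe upright on its neck (gap under 2 mm, within 3 mm of the axis, tilt under 0.04 rad); both released and at rest (all of step 1 and all of step 2 and z of pipe in the frame of neck_top above -0.002 m and linear speed of each of flange, pipe below 0.01 m/s); the robot touches nothing.
It fails at once if the flange is dropped down the mandrel (faster than 0.4 m/s while on it) (horizontal distance between flange and mandrel_foot below 0.01 m and z of flange in the frame of mandrel_foot below 0.08 m and linear speed of flange above 0.4 m/s).
It fails at once if the pipe is dropped down the mandrel (faster than 0.4 m/s while on it) (horizontal distance between pipe and mandrel_foot below 0.01 m and z of pipe in the frame of mandrel_foot below 0.08 m and linear speed of pipe above 0.4 m/s).
It fails at once if the dip tin, the magnet square or the hammer is pushed more than 20 mm (distance of any of dip_tin, magnet_square, chipping_hammer from where it was at the start of the episode above 0.02 m).
It also fails if it takes over 59 s, if anything falls off the work surface, if the arm or the gripper's body presses on something with over 40 N, if the wrist force passes 120 N, or if a joint passes its speed limit or range.

## Robot

A 7-joint arm with a two-finger parallel gripper is mounted at the origin on the work surface. World frame = base frame: x ahead of the robot, y to its left, z up, the work surface at z = 0. Lengths are in m, angles in rad, forces in N, time in s.
With the tool pointing down it reaches from about 0.35 to 0.775 m from the base axis. Payload 3.1 kg.
Tool frame: the origin (TCP) lies between the finger pads; the fingertips stand 14 mm ahead of it and the grasp point (between the pads) lies 5 mm behind it (tcp_to_tips is the distance from the TCP to the fingertips, in m); z points along the fingers, y is the line along which they close (so a half turn about z gives the same grasp; the last joint's range is limited). The gripper opens to 85 mm and grips with 20 to 120 N. Pads are 22 mm wide; open, the fingers measure 114 mm over their backs; the gripper's body (76 mm by 85 mm) begins 54 mm behind the grasp point. The pads swing forward as they close: fully open they stand 13 mm farther back than shut.
Start: joints at [-1.357, 0.311, 0.014, 1.512, -0.004, 1.319, -0.027], TCP at [0.139, 0.532, 0.22] pointing down, gripper open.
Joint ranges: [-2.7, 2.7], [-0.3, 1.91], [-1.27, 1.3], [0.12, 2.57], [-1.44, 4.58], [0.2, 2.03], [-3.05, 3.05]. Speed limits (rad/s): [2.79, 2.79, 3.14, 3.14, 3.14, 3.14, 3.14].

## Interface

Orientations are given as [roll, pitch, yaw] about the fixed x, y, z axes, in that order (R = Rz(yaw) Ry(pitch) Rx(roll)).
In Python, from rig import state, camera, calibration, sign_off, regions_of, spot_point, tcp_to_tips gives the robot as it stands.
- The arm moves only by the tool play_rows, never from a script. Its argument "series" is a list of rows, each a list of 7 numbers: the shift along the tool's x, y, z in units of 0.25 m (1.0 is 0.25 m), then the turn, a rotation vector about the tool's x, y, z in units of 60 degrees (1.0 is 60 degrees), then the finger opening in mm, from 0 to 85.4. A call has 1 to 10 rows; each row is the pose to reach, as a shift and turn from the pose commanded when the call began, along the tool's axes at that moment; what a row does not reach only later rows make up. A row lasts 1/12 s, in which the tool goes at most 41.7 mm and 7.16 degrees, less where a joint would pass 70% of its speed; a pose out of reach is approached as far as the arm can. A call with a number of a shift or a turn outside -1 to 1 is refused whole. A call with a gripper value outside its range is refused whole. The fingers move at their own pace and stop on an object; "grip_force" is the grip in N (left out, the last holds). Time passes only in rows, so rows that repeat a pose let the fingers close. It gives the time, the measured TCP pose, the force, the opening and the grip force at its end, in the units of the state.
- state(): the state, without advancing time (a new reading comes with each control period).
- camera(name): name is "scene" or "top" or "wrist"; returns (picture, depth): 400x640x3 uint8, red, green, blue; 400x640 float32, m along the optical axis (not along the pixel's ray), 0 where there is no reading.
- calibration(name): a dict with "camera_matrix" (3x3 intrinsics, pixels), "R" (3x3) and "t" (3): a world point X has camera coordinates R X + t; the wrist camera has in their place "T_tool_cam" (4x4, takes a point from camera to tool coordinates, whose origin is the TCP and whose axes are the flange's). Camera axes: x right, y down, z forward; pixel columns grow to the right and rows downward; lengths in m; the calibration is good to about 2 mm. The wrist camera is an equidistant fisheye: a pixel r from the principal point sees the ray r / f radians off the axis. A picture is of the moment at which its call begins: read the wrist's pose just before it. calibration takes no time and is no camera call.
- sign_off(): hands the job in; it is judged then, once.
Trained networks look in the newest picture that a camera, given by its name, has taken for a name from the list of things; names that differ only in an ending like _2 or _b are one class to them, and where a whole thing is asked for, a point or a joint stands for the part that bears it (a point fixed in the world has none). Each returns a list of dicts, best first, with "conf" (0 to 1); they miss things now and then, are a little off and sometimes report something else, mostly with a low value. They report only what shows in the picture. A call takes as long as a camera call. They do not tell look-alikes from the thing itself.
- regions_of(camera, name): "region" (400x640 bool, what is visible of it) and "bbox" ([left, top, right, bottom] in pixels, round what is visible of it).
- spot_point(camera, name): "pixel" ([column, row] in pixels: a listed point, or the origin of a listed thing).
The state is a dict: "t": time; "qpos": joint angles; "dq": joint speeds; "tau": joint torques, N m; "eef_pos": TCP position; "tcp_rot": TCP orientation; "ft_force": force on the tool from outside, world axes, zero at the start; "ft_torque": the same for the moment, N m; "gripper_width": finger opening in m; "grip_force": force on a finger pad.
Only numpy, scipy, OpenCV 4.12 (cv2) and the standard library are available. Lean on these libraries where they do the work, as an engineer would, in place of code of your own. Each camera call takes 0.05 s, during which the arm holds its last target. There are 200 camera calls.

## Working session

There is one attempt and no reset: what is moved stays moved. The work goes in short steps, Python scripts to look and compute and a tool call to move; the robot and the scene stay as the last step left them, time stands still between calls to the robot, and variables do not carry over. Pictures are saved under pics/ and viewed, at most 10 in all, crops included, and the job is handed in when it is done.

Besides the shell and the picture viewer there is one more tool, called after "Emit:" as name([rows], argument=value, ...), one row to a line, values as JSON. play_rows: Moves the arm, as the interface text tells. Its arguments: {"type":"object","properties":{"series":{"type":"array","items":{"type":"array","items":{"type":"number"}}},"grip_force":{"type":"number"}},"required":["series"]}

```bash
mkdir -p pics; ls; cat > h.py <<'E'
import numpy as np,cv2
from rig import *
from scipy.spatial.transform import Rotation as Ro
def save(n,im,s=1): cv2.imwrite('pics/'+n,cv2.resize(im[:,:,::-1],None,fx=s,fy=s))
def world(cam,d,mask=None,pix=None):
    "world points of depth pixels (pinhole cams)"
    c=calibration(cam);K=np.array(c['camera_matrix']);R=np.array(c['R']);t=np.array(c['t'])
    v,u=np.nonzero(mask&(d>0)); z=d[v,u]
    p=np.stack([(u-K[0,2])/K[0,0]*z,(v-K[1,2])/K[1,1]*z,z],1)
    return (p-t)@R,u,v
def hit(cam,px,zw):
    c=calibration(cam);K=np.array(c['camera_matrix']);R=np.array(c['R']);t=np.array(c['t'])
    r=R.T@np.array([(px[0]-K[0,2])/K[0,0],(px[1]-K[1,2])/K[1,1],1]);o=-R.T@t
    return o+r*(zw-o[2])/r[2]
E
python3 - <<'E'
from h import *
s=state();print({k:np.round(v,3) for k,v in s.items()})
for c in ['scene','top']:
    im,d=camera(c);save(c+'1.png',im);k=calibration(c)
    print(c,np.round(-np.array(k['R']).T@k['t'],3),np.round(k['camera_matrix'],1).tolist())
    for n in ['fixture','flange','pipe','dip_tin','magnet_square','chipping_hammer']:
        for r in regions_of(c,n):
            m=r['region'];p,u,v=world(c,d,m)
            print(n,round(r['conf'],2),np.array(r['bbox']).round().tolist(),np.median(p,0).round(3),p.max(0).round(3), p.min(0).round(3))
    for n in ['mandrel_foot','pin_top','neck_top','pipe_top']:
        for r in spot_point(c,n):
            z={'mandrel_foot':.016,'pin_top':.04,'neck_top':.052,'pipe_top':.12}[n]
            print(n,round(r['conf'],2),np.round(r['pixel'],1),hit(c,r['pixel'],z).round(4))
print(calibration('wrist'),tcp_to_tips)
E
```

```text
pics
{'t': np.float64(0.0), 'qpos': array([-1.357,  0.312,  0.014,  1.513, -0.004,  1.319, -0.027]), 'dq': array([-0.002,  0.   ,  0.002, -0.001, -0.   ,  0.001, -0.   ]), 'tau': array([-0.0000e+00, -3.7992e+01,  1.4600e-01, -2.3059e+01,  1.2000e-02,
        1.4000e-02, -0.0000e+00]), 'eef_pos': array([0.139, 0.531, 0.219]), 'tcp_rot': array([-3.139,  0.   ,  2.886]), 'ft_force': array([-0.887,  0.382, -0.63 ]), 'ft_torque': array([0.018, 0.027, 0.041]), 'grip_force': np.float64(0.0), 'gripper_width': np.float64(0.086)}
scene [1.198 0.573 0.661] [[470.2, 0.0, 312.4], [0.0, 470.2, 203.7], [0.0, 0.0, 1.0]]
fixture 0.74 [308.0, 190.0, 397.0, 246.0] [0.488 0.003 0.016] [0.59  0.091 0.101] [ 0.375 -0.111 -0.003]
flange 0.72 [401.0, 271.0, 450.0, 314.0] [0.563 0.265 0.014] [0.603 0.307 0.055] [ 0.483  0.211 -0.003]
pipe 0.77 [240.0, 152.0, 258.0, 200.0] [ 0.566 -0.274  0.067] [ 0.575 -0.266  0.121] [ 0.46  -0.429 -0.001]
pipe 0.75 [261.0, 147.0, 276.0, 191.0] [ 0.499 -0.268  0.064] [ 0.508 -0.26   0.122] [ 0.365 -0.408 -0.002]
pipe 0.23 [300.0, 284.0, 344.0, 341.0] [0.766 0.169 0.061] [0.7
[... 2135 characters left out ...]
2 ]
pipe_top 0.81 [446.5 252. ] [ 0.4875 -0.2743  0.12  ]
pipe_top 0.81 [451.6 217.8] [ 0.5617 -0.2904  0.12  ]
pipe_top 0.46 [430.8 277.1] [ 0.4347 -0.2371  0.12  ]
{'camera_matrix': array([[309.70691629,   0.        , 320.56874788],
       [  0.        , 309.70691629, 199.70041477],
       [  0.        ,   0.        ,   1.        ]]), 'T_tool_cam': array([[-1.32753675e-03, -9.52896729e-01, -3.03292041e-01,
         7.70683922e-02],
       [ 9.99998578e-01, -1.58030034e-03,  5.87975099e-04,
        -3.15288588e-04],
       [-1.03957206e-03, -3.03290829e-01,  9.52897472e-01,
        -1.54384270e-01],
       [ 0.00000000e+00,  0.00000000e+00,  0.00000000e+00,
         1.00000000e+00]])} 0.014
```

```bash
python3 - <<'E'
import cv2,numpy as np
a=cv2.imread('pics/scene1.png')[130:350,130:470]; b=cv2.imread('pics/top1.png')[100:320,170:480]
a=cv2.resize(a,(800,518));
b=cv2.resize(b,(800,568))
cv2.imwrite('pics/a.png',a);cv2.imwrite('pics/b.png',b)
E
```

```text
(no output)
```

View pics/a.png

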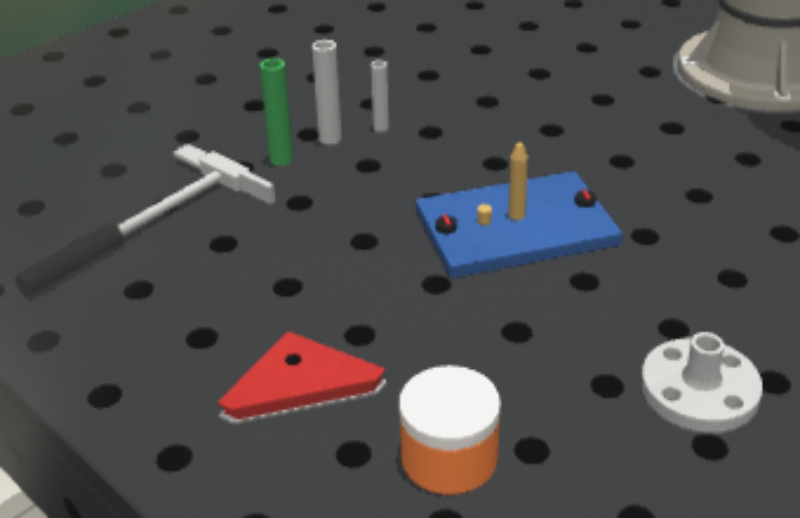

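View pics/b.png

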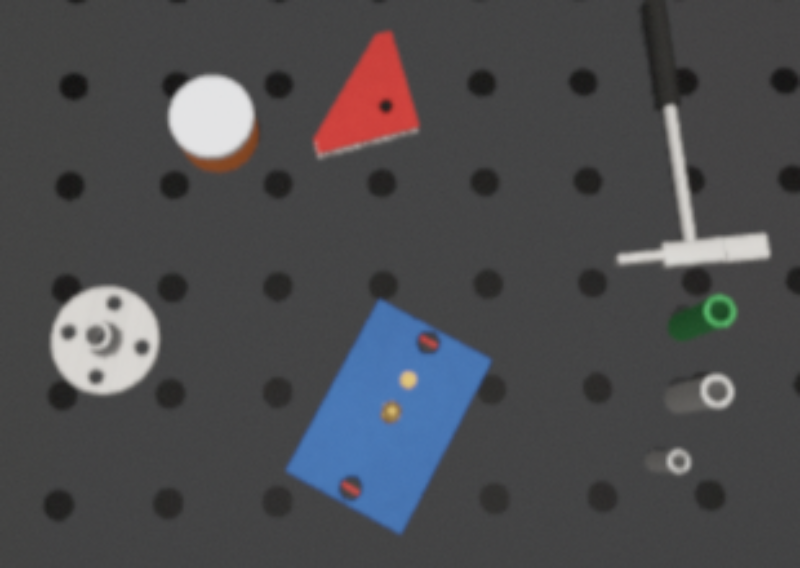

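The scene view shows the tall grey pipe at scene px (268,170) / top px (446,252). Look-alikes are the green pipe at top px (451,218) and the small grey pipe at top px (431,277). I choose the tall grey one. The only flange is at top px (210,232), and the fixture is at top px (320,260).

```bash
cat >> h.py <<'E'
def holes(p2,c,band=(.030,.040)):
    "yaw mod 90 of 4 gaps: least-density direction"
    q=p2-c;r=np.hypot(*q.T);a=np.arctan2(q[:,1],q[:,0])[(r>band[0])&(r<band[1])]
    z=np.exp(4j*a).mean(); return np.degrees(np.angle(-z)/4),abs(z)
E
python3 - <<'E'
from h import *
from scipy.optimize import least_squares
im,d=camera('top')
p,u,v=world('top',d,np.ones(d.shape,bool))
def sel(c,r,z0,z1): return (np.hypot(p[:,0]-c[0],p[:,1]-c[1])<r)&(p[:,2]>z0)&(p[:,2]<z1)
# fixture
hsv=cv2.cvtColor(im,cv2.COLOR_RGB2HSV)
b=cv2.inRange(hsv,(100,120,60),(125,255,255))
q=p[(b[v,u]>0)&sel((.48,0),.13,.011,.021)][:,:2].astype(np.float32)
r=cv2.minAreaRect(q);print('rect',r, 'n',len(q))
for z0,z1,n in [(.06,.12,'mandrel')]:
    m=p[sel((.48,-.005),.05,z0,z1)];print(n,m.mean(0),m.min(0),m.max(0),len(m))
m=p[sel((.505,-.022),.018,.03,.05)];print('pin',m.mean(0),len(m))
# flange
m=p[sel((.551,.255),.07,.009,.02)][:,:2]
h=cv2.convexHull(m.astype(np.float32))[:,0]
print('circ',cv2.minEnclosingCircle(h),cv2.fitEllipse(h))
c=np.array(cv2.fitEllipse(h)[0]);
c0=c
# hole yaw: dark pixels in disc region, projected to z=.014
g=im.mean(2); uu,vv=np.meshgrid(range(180,240),range(205,260))
K=calibration('top')
pts=np.array([hit('top',(x,y),.014)[:2] for x,y in zip(uu.ravel(),vv.ravel())]);gg=g[vv.ravel(),uu.ravel()]
rr=np.hypot(*(pts-c0).T);a=np.arctan2(*(pts-c0).T[::-1]);k=(rr>.029)&(rr<.041)
z=(np.exp(4j*a[k])*(gg[k].max()-gg[k])).sum();print('flange yaw mod90',np.degrees(np.angle(z)/4))
m=p[sel((.551,.255),.03,.045,.07)];print('neck',m.mean(0),len(m))
for c,n in [((.4875,-.274),'pipe'),((.5617,-.29),'green'),((.433,-.245),'small')]:
    m=p[sel(c,.03,.08,.14)];zt=np.percentile(m[:,2],90);m=m[m[:,2]>zt-.012];print(n,m.mean(0),(m.max(0)+m.min(0))/2,np.ptp(m,0),len(m))
E
```

```text
rect ((0.4785110354423523, -0.004995375871658325), (0.11990780383348465, 0.18032655119895935), 60.80035400390625) n 3479
mandrel [ 0.4777808  -0.00457298  0.09370834] [ 0.47081845 -0.01303534  0.07637109] [0.48641365 0.00250765 0.10439905] 50
pin [ 0.5087628  -0.02180603  0.03326179] 26
circ ((0.5510437488555908, 0.25781020522117615), 0.04944409802556038) ((0.5508336424827576, 0.25794747471809387), (0.09722338616847992, 0.09805364906787872), 171.06422424316406)Traceback (most recent call last):
  File "<stdin>", line 23, in <module>
  File "h.py", line 12, in hit
    c=calibration(cam);K=np.array(c['camera_matrix']);R=np.array(c['R']);t=np.array(c['t'])
ValueError: time passes only in moves, steps and waits
```

```bash
sed -i 's/^from scipy.spatial/import functools\ncalibration=functools.cache(calibration)\nfrom scipy.spatial/' h.py
python3 - <<'E'
from h import *
im,d=camera('top')
p,u,v=world('top',d,np.ones(d.shape,bool))
def sel(c,r,z0,z1): return (np.hypot(p[:,0]-c[0],p[:,1]-c[1])<r)&(p[:,2]>z0)&(p[:,2]<z1)
c0=np.array([.5509,.2579])
g=im.mean(2); uu,vv=np.meshgrid(range(180,240),range(205,260))
pts=np.array([hit('top',(x,y),.014)[:2] for x,y in zip(uu.ravel(),vv.ravel())]);gg=g[vv.ravel(),uu.ravel()]
rr=np.hypot(*(pts-c0).T);a=np.arctan2(*(pts-c0).T[::-1]);k=(rr>.029)&(rr<.041)
z=(np.exp(4j*a[k])*(gg[k].max()-gg[k])).sum();print('flange yaw mod90',np.degrees(np.angle(z)/4),abs(z)/(gg[k].max()-gg[k]).sum())
m=p[sel(c0,.03,.045,.07)];print('neck',m.mean(0),len(m))
for c,n in [((.4875,-.274),'pipe'),((.5617,-.29),'green'),((.433,-.245),'small')]:
    m=p[sel(c,.03,.08,.14)];zt=np.percentile(m[:,2],90);m=m[m[:,2]>zt-.012];print(n,m.mean(0),(m.max(0)+m.min(0))/2,np.ptp(m,0),len(m))
s=state();R=Ro.from_euler('xyz',s['tcp_rot']).as_matrix();print(R.round(3),s['eef_pos'])
E
```

```text
flange yaw mod90 -12.331902398220043 0.8296811277136438
neck [0.55050816 0.25770745 0.05191313] 70
pipe [ 0.48970958 -0.27513119  0.11968137] [ 0.48965101 -0.27564647  0.11781869] [0.02604309 0.02604263 0.01381186] 95
green [ 0.55687423 -0.28151435  0.11986915] [ 0.55702725 -0.28229802  0.11884343] [0.02613401 0.02654148 0.01560117] 89
small [ 0.43248999 -0.25019582  0.08545376] [ 0.43270133 -0.24993388  0.08444845] [0.01746849 0.01665273 0.00841419] 34
[[-0.967  0.253  0.   ]
 [ 0.253  0.967  0.   ]
 [-0.     0.    -1.   ]] [0.13915624 0.53212747 0.22040979]
```

Emit:
play_rows([
  [-0.935,-0.322,0,0,0,0.356,60],
  [-0.935,-0.322,0,0,0,0.356,60],
  [-0.935,-0.322,0,0,0,0.356,60],
  [-0.935,-0.322,0,0,0,0.356,60],
  [-0.935,-0.322,0,0,0,0.356,60],
  [-0.935,-0.322,0,0,0,0.356,60],
  [-0.935,-0.322,0,0,0,0.356,60],
  [-0.935,-0.322,0,0,0,0.356,60],
], grip_force=60)

```text
t: 1.87
eef_pos: [0.348, 0.3926, 0.2206]
tcp_rot: [3.141, 0.001, 2.505]
ft_force: [-0.2, -0.0, -0.2]
gripper_width: 0.0599
grip_force: 0.0
```

```bash
cat >> h.py <<'E'
def to(x,y,z,yang):
    "units to reach TCP x,y,z with finger line at yang deg (tool down)"
    s=state();R=Ro.from_euler('xyz',s['tcp_rot']).as_matrix()
    d=R.T@(np.array([x,y,z])-s['eef_pos'])/.25
    a=np.radians(yang);yv=np.array([np.cos(a),np.sin(a),0])
    if yv@R[:,1]<0: yv=-yv
    zv=np.array([0,0,-1.]);G=np.stack([np.cross(yv,zv),yv,zv],1)
    w=Ro.from_matrix(R.T@G).as_rotvec(degrees=True)/60
    print('t',round(float(s['t']),2),'pos',s['eef_pos'].round(4),'yang',np.degrees(np.arctan2(R[1,1],R[0,1])).round(1),'w',round(float(s['gripper_width']),4),'F',s['ft_force'].round(1),'q7',s['qpos'][6].round(2))
    print('shift',d.round(3).tolist(),'turn',w.round(3).tolist())
E
python3 -c "
from h import *
to(.5509,.2579,.16,32.7)"
```

```text
t 1.87 pos [0.348  0.3926 0.2206] yang 53.6 w 0.0599 F [-0.2 -0.  -0.2] q7 0.11
shift [-0.973, 0.049, 0.244] turn [0.001, 0.001, 0.348]
```

Emit:
play_rows([
  [-0.973,0.049,0.244,0,0,0.348,60],
  [-0.973,0.049,0.244,0,0,0.348,60],
  [-0.973,0.049,0.244,0,0,0.348,60],
  [-0.973,0.049,0.244,0,0,0.348,60],
  [-0.973,0.049,0.244,0,0,0.348,60],
  [-0.973,0.049,0.244,0,0,0.348,60],
  [-0.973,0.049,0.244,0,0,0.348,60],
  [-0.973,0.049,0.244,0,0,0.348,60],
  [-0.973,0.049,0.244,0,0,0.348,60],
])

```text
t: 2.62
eef_pos: [0.5478, 0.2639, 0.1589]
tcp_rot: [-3.141, -0.002, 2.15]
ft_force: [-0.7, 1.4, 0.0]
gripper_width: 0.0601
grip_force: 0.0
```

```bash
cat >> h.py <<'E'
def wristcloud():
    s=state();R=Ro.from_euler('xyz',s['tcp_rot']).as_matrix()
    im,d=camera('wrist');c=calibration('wrist');K=c['camera_matrix'];T=np.array(c['T_tool_cam'])
    v,u=np.nonzero(d>0);z=d[v,u];a=(u-K[0,2])/K[0,0];b=(v-K[1,2])/K[1,1];r=np.hypot(a,b);ok=r<1.3
    v,u,z,a,b,r=[k[ok] for k in (v,u,z,a,b,r)]
    f=np.tan(r)/np.maximum(r,1e-9);p=np.stack([a*f*z,b*f*z,z],1)
    return im,(p@T[:3,:3].T+T[:3,3])@R.T+s['eef_pos'],u,v
E
python3 - <<'E'
from h import *
to(.5509,.2579,.038,32.7)
im,p,u,v=wristcloud();save('w1.png',im)
c=np.array([.551,.258]);r=np.hypot(*(p[:,:2]-c).T)
m=p[(r<.07)&(p[:,2]>.008)&(p[:,2]<.02)];h=cv2.convexHull(m[:,:2].astype(np.float32))[:,0];print('disc',cv2.fitEllipse(h),np.median(m[:,2]))
c1=np.array(cv2.fitEllipse(h)[0]);print(holes(m[:,:2],c1))
n=p[(r<.03)&(p[:,2]>.04)&(p[:,2]<.06)];print('neck',n.mean(0),(n.max(0)+n.min(0))/2,np.ptp(n,0),np.percentile(n[:,2],90))
im=None
E
```

```text
t 2.62 pos [0.5478 0.2639 0.1589] yang 33.2 w 0.0601 F [-0.7  1.4  0. ] q7 0.24
shift [-0.028, -0.002, 0.484] turn [-0.001, -0.002, 0.009]
disc ((0.5502841472625732, 0.2587498426437378), (0.09807779639959335, 0.09826236218214035), 39.16828536987305) 0.014836645606633975
(np.float64(-12.37507871429839), np.float64(0.29225130272209576))
neck [0.54966167 0.25896689 0.05023148] [0.54990961 0.2591109  0.04747287] [0.02664758 0.026614   0.01464686] 0.05346028297771481
```

View pics/w1.png

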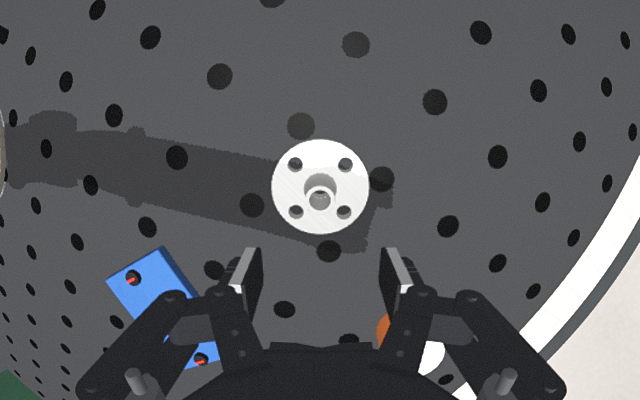

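The wrist view shows the flange at px (320,187) with its holes diagonal to the fingers, as planned. I'll descend and grip the neck.

Emit:
play_rows([
  [-0.024,-0.002,0.12,0,0,0.009,60],
  [-0.024,-0.002,0.24,0,0,0.009,60],
  [-0.024,-0.002,0.36,0,0,0.009,60],
  [-0.024,-0.002,0.44,0,0,0.009,60],
  [-0.024,-0.002,0.484,0,0,0.009,60],
  [-0.024,-0.002,0.484,0,0,0.009,60],
  [-0.024,-0.002,0.484,0,0,0.009,60],
])

```text
t: 3.25
eef_pos: [0.5512, 0.2585, 0.0391]
tcp_rot: [3.141, -0.001, 2.142]
ft_force: [0.1, -0.1, 0.8]
gripper_width: 0.0599
grip_force: 0.0
```

Emit:
play_rows([
  [0,0,0,0,0,0,15],
  [0,0,0,0,0,0,15],
  [0,0,0,0,0,0,15],
  [0,0,0,0,0,0,15],
  [0,0,0,0,0,0,15],
  [0,0,0,0,0,0,15],
  [0,0,0,0,0,0,15],
], grip_force=80)

```text
t: 3.83
eef_pos: [0.5538, 0.2574, 0.0415]
tcp_rot: [3.137, 0.0, 2.139]
ft_force: [-0.4, 0.2, 6.9]
gripper_width: 0.0147
grip_force: 3.6
```

```bash
python3 -c "
from h import *
to(.5503,.2588,.17,32.65)"
```

```text
t 3.83 pos [0.5538 0.2574 0.0415] yang 32.6 w 0.0147 F [-0.4  0.2  6.9] q7 0.28
shift [0.012, -0.006, -0.514] turn [0.005, 0.0, -0.002]
```

```bash
python3 - <<'E'
from h import *
im,p,u,v=wristcloud();save('w2.png',im[100:330,150:490],2)
im,d=camera('top');q,_,_=world('top',d,np.ones(d.shape,bool))
for p in (p,q):
    r=np.hypot(*(p[:,:2]-[.551,.258]).T)
    m=p[(r<.08)&(p[:,2]>.008)&(p[:,2]<.02)];h=cv2.convexHull(m[:,:2].astype(np.float32))[:,0];print('disc',cv2.fitEllipse(h),np.median(m[:,2]))
E
```

```text
disc ((0.5501934885978699, 0.258731871843338), (0.09788091480731964, 0.09826183319091797), 149.63571166992188) 0.014832215205622435
disc ((0.5506247878074646, 0.25393179059028625), (0.09314722567796707, 0.10604448616504669), 24.538846969604492) 0.014892953932167982
```

View pics/w2.png

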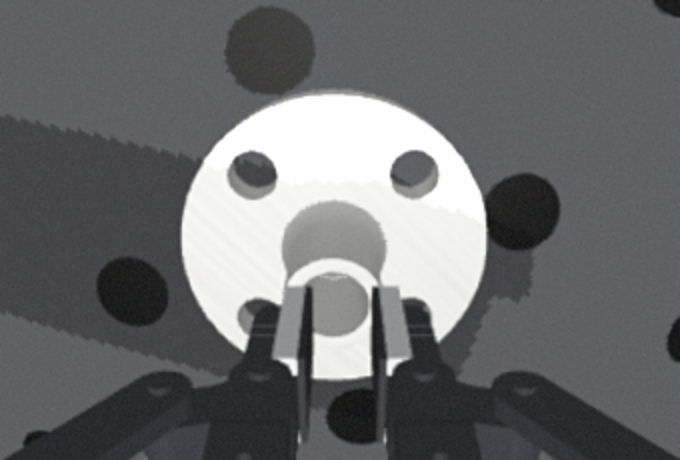

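```bash
python3 - <<'E'
from h import *
s=state();R=Ro.from_euler('xyz',s['tcp_rot']).as_matrix()
im,p,u,v=wristcloud();q=(p-s['eef_pos'])@R
m=(abs(q[:,1])<.03)&(q[:,2]<.02)&(q[:,2]>-.06)&(q[:,0]<.03)
print(m.sum())
for lo in np.arange(-.06,.025,.008):
    k=m&(q[:,2]>lo)&(q[:,2]<lo+.008)
    for sgn in (-1,1):
        kk=k&(np.sign(q[:,1])==sgn)
        if kk.sum(): print(round(lo,3),sgn,kk.sum(),'x',q[kk,0].min().round(4),q[kk,0].max().round(4),'y',q[kk,1].min().round(4),q[kk,1].max().round(4))
# vertical column 306 down rows
for row in range(215,330,8):
    k=(v==row)&(u==304)
    if k.any(): print(row,q[k][0].round(4),im[row,304])
E
```

```text
6181
-0.06 -1 640 x -0.0086 0.0137 y -0.0299 -0.0087
-0.06 1 631 x -0.0087 0.0137 y 0.009 0.0299
-0.052 -1 382 x -0.012 0.0121 y -0.0242 -0.0071
-0.052 1 388 x -0.0119 0.0122 y 0.0074 0.0234
-0.044 -1 312 x -0.0113 0.0113 y -0.0212 -0.007
-0.044 1 308 x -0.0104 0.0111 y 0.0074 0.0213
-0.036 -1 297 x -0.012 0.0113 y -0.021 -0.007
-0.036 1 299 x -0.0123 0.0111 y 0.0074 0.0215
-0.028 -1 235 x -0.0114 0.0113 y -0.0207 -0.0071
-0.028 1 238 x -0.0119 0.0111 y 0.0074 0.0211
-0.02 -1 144 x -0.0085 0.0157 y -0.0198 -0.0001
-0.02 1 121 x -0.0078 0.0159 y 0.0009 0.0201
-0.012 -1 484 x -0.01 0.0169 y -0.0152 -0.0001
-0.012 1 432 x -0.0098 0.016 y 0.0004 0.01
-0.004 -1 234 x -0.0074 0.0169 y -0.0152 -0.0001
-0.004 1 184 x -0.0066 0.0165 y 0.0004 0.0105
0.004 -1 217 x -0.0072 0.0166 y -0.0154 -0.0001
0.004 1 153 x -0.0068 0.0165 y 0.0004 0.0102
0.012 -1 289 x -0.0074 0.018 y -0.0167 -0.0001
0.012 1 193 x -0.0063 0.0172 y 0.0005 0.012
215 [ 0.0142 -0.0094  0.0142] [146 146 145]
223 [ 0.0148 -0.0087  0.0003] [148 147 147]
231 [ 0.0146 -0.0082 -0.0103] [165 166 163]
239 [ 0.0105 -0.0082 -0.0111] [216 216 213]
247 [ 0.0106 -0.0078 -0.0205] [31 32 34]
255 [ 0.0099 -0.0075 -0.0273] [30 32 29]
263 [ 0.0063 -0.0075 -0.0286] [32 32 35]
271 [ 0.0027 -0.0075 -0.0298] [26 28 26]
279 [-0.0003 -0.0075 -0.032 ] [20 20 21]
287 [-0.0047 -0.0076 -0.0322] [32 34 34]
295 [-0.0023 -0.0071 -0.0423] [28 31 31]
303 [-0.006  -0.0071 -0.0432] [43 44 45]
311 [-0.0097 -0.0072 -0.0443] [62 64 65]
319 [-0.0855 -0.0132  0.0413] [83 84 87]
327 [-0.0942 -0.0134  0.0413] [95 94 96]
```

The pads have closed above the rim and are resting on it. The fingertips stand higher than I assumed, so I'll lift, set the fingers to neck width and measure where the tips are.

Emit:
play_rows([
  [0.012,-0.006,-0.15,0,0,0,28],
  [0.012,-0.006,-0.3,0,0,0,28],
  [0.012,-0.006,-0.3,0,0,0,28],
  [0.012,-0.006,-0.3,0,0,0,28],
  [0.012,-0.006,-0.3,0,0,0,28],
])

```text
t: 4.4
eef_pos: [0.5491, 0.2585, 0.1142]
tcp_rot: [3.14, -0.0, 2.139]
ft_force: [-0.5, -0.1, -0.1]
gripper_width: 0.0282
grip_force: 0.0
```

```bash
python3 - <<'E'
from h import *
s=state();R=Ro.from_euler('xyz',s['tcp_rot']).as_matrix();print(s['gripper_width'],s['eef_pos'])
im,p,u,v=wristcloud();q=(p-s['eef_pos'])@R
save('w3.png',im[100:330,150:490],2)
m=(abs(q[:,1])<.04)&(q[:,2]<.03)&(q[:,2]>-.06)&(q[:,0]<.03)
for lo in np.arange(-.04,.03,.004):
    for sgn in (-1,1):
        kk=m&(np.sign(q[:,1])==sgn)&(q[:,2]>lo)&(q[:,2]<lo+.004)
        if kk.sum(): print(round(lo,3),sgn,kk.sum(),'x',q[kk,0].min().round(4),q[kk,0].max().round(4),'y',q[kk,1].min().round(4),q[kk,1].max().round(4))
E
```

```text
0.028247637188306703 [0.54911355 0.25848436 0.11415201]
-0.04 -1 167 x -0.0096 0.0111 y -0.0277 -0.0136
-0.04 1 169 x -0.0115 0.0111 y 0.0138 0.0279
-0.036 -1 157 x -0.0115 0.0111 y -0.0271 -0.0136
-0.036 1 153 x -0.0112 0.0109 y 0.0139 0.028
-0.032 -1 153 x -0.0116 0.0111 y -0.0273 -0.0135
-0.032 1 169 x -0.0113 0.0113 y 0.0138 0.0281
-0.028 -1 123 x -0.01 0.0111 y -0.0274 -0.0136
-0.028 1 113 x -0.0108 0.0111 y 0.0139 0.0273
-0.024 -1 144 x -0.0115 0.0115 y -0.0271 -0.0135
-0.024 1 139 x -0.0109 0.0114 y 0.0139 0.0275
-0.02 -1 76 x -0.0113 0.0111 y -0.0253 -0.0136
-0.02 1 78 x -0.0112 0.0109 y 0.0139 0.0263
-0.016 -1 37 x -0.0081 0.0099 y -0.0205 -0.0135
-0.016 1 37 x -0.0101 0.0098 y 0.0139 0.0168
-0.012 -1 2 x 0.0005 0.0033 y -0.0142 -0.0136
-0.012 1 2 x -0.0002 0.0008 y 0.0145 0.0145
```

View pics/w3.png

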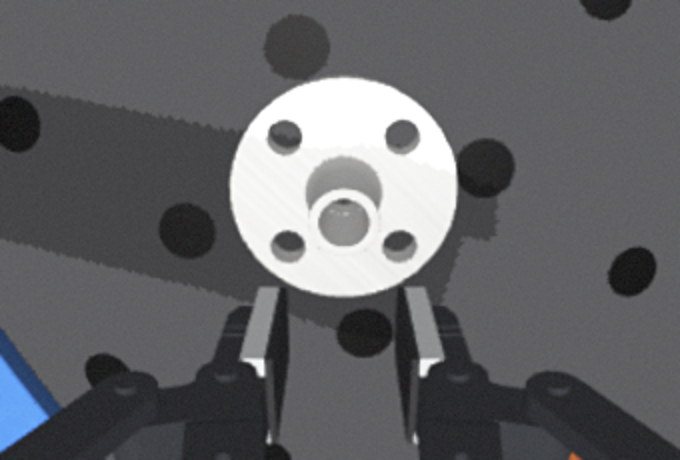

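The view shows the finger tips at crop px (270,288) and (415,288), about 13 mm behind the reported TCP instead of 14 mm ahead. That agrees with the contact on the rim. I'll plan with tips = TCP height + 13 mm.

Emit:
play_rows([
  [0,0.005,0,0,0,0,55],
  [0,0.005,0.1,0,0,0,55],
  [0,0.005,0.2,0,0,0,55],
  [0,0.005,0.3,0,0,0,55],
  [0,0.005,0.36,0,0,0,55],
  [0,0.005,0.4,0,0,0,55],
  [0,0.005,0.4,0,0,0,45],
  [0,0.005,0.4,0,0,0,35],
])

```text
t: 5.12
eef_pos: [0.5496, 0.2588, 0.0127]
tcp_rot: [-3.14, 0.0, 2.139]
ft_force: [0.1, 0.4, 0.6]
gripper_width: 0.0352
grip_force: 0.0
```

Emit:
play_rows([
  [0,0,0,0,0,0,15],
  [0,0,0,0,0,0,15],
  [0,0,0,0,0,0,15],
  [0,0,0,0,0,0,15],
  [0,0,0,0,0,0,15],
], grip_force=80)

```text
t: 5.53
eef_pos: [0.5506, 0.2593, 0.0144]
tcp_rot: [3.14, 0.0, 2.139]
ft_force: [-0.9, -0.9, 2.5]
gripper_width: 0.0246
grip_force: 78.7
```

```bash
python3 -c "
from h import *
to(.5503,.2588,.17,32.65)"
```

```text
t 5.53 pos [0.5506 0.2593 0.0144] yang 32.6 w 0.0246 F [-0.9 -0.9  2.5] q7 0.28
shift [-0.001, -0.001, -0.622] turn [0.002, 0.0, -0.001]
```

Emit:
play_rows([
  [0,0,-0.06,0,0,0,15],
  [0,0,-0.16,0,0,0,15],
  [0,0,-0.3,0,0,0,15],
  [0,0,-0.44,0,0,0,15],
  [0,0,-0.54,0,0,0,15],
  [0,0,-0.6,0,0,0,15],
  [0,0,-0.6,0,0,0,15],
])

```text
t: 6.12
eef_pos: [0.552, 0.26, 0.1667]
tcp_rot: [3.135, 0.001, 2.139]
ft_force: [0.9, -0.2, -5.9]
gripper_width: 0.0245
grip_force: 79.8
```

```bash
cat > fl.py <<'E'
from h import *
def flange_in_hand(fn=None):
    s=state();R=Ro.from_euler('xyz',s['tcp_rot']).as_matrix()
    im,p,u,v=wristcloud();q=(p-s['eef_pos'])@R
    if fn: save(fn,im[100:330,150:490],2)
    r=np.hypot(q[:,0],q[:,1]);m=q[(r<.06)&(q[:,2]>-.01)&(q[:,2]<.02)]
    m=m[abs(m[:,2]-np.median(m[:,2]))<.006]
    A=np.c_[m[:,:2],np.ones(len(m))];co=np.linalg.lstsq(A,m[:,2],rcond=None)[0]
    h=cv2.convexHull(m[:,:2].astype(np.float32))[:,0]
    e=cv2.fitEllipse(h);c=np.array(e[0])
    z4=holes(m[:,:2],c,(.029,.041))
    w=c@R[:2,:2].T+s['eef_pos'][:2]
    ht=np.degrees(np.arctan2(R[1,0],R[0,0]))-z4[0]
    print('n',len(m),'disc tool',c.round(4),e[1],'world',w.round(4),'topz',np.median(m[:,2]).round(4),'slope',co.round(4),'hole world',((ht+45)%90-45).round(2),z4)
E
python3 - <<'E'
from fl import *
flange_in_hand()
to(.4785,-.005,.16,32.65-16.85)
E
```

```text
n 12673 disc tool [-0.0004 -0.    ] (0.09784990549087524, 0.09857504814863205) world [0.5522 0.2596] topz -0.0003 slope [ 0.003   0.0007 -0.0004] hole world -12.41 (np.float64(44.98304023031827), np.float64(0.3180272809758229))
t 6.17 pos [0.5505 0.2595 0.1641] yang 32.6 w 0.0243 F [ 0.  -0.8 -7.6] q7 0.23
shift [-0.736, -0.812, 0.014] turn [0.002, -0.0, 0.28]
```

Emit:
play_rows([
  [-0.08,-0.09,0,0,0,0.05,15],
  [-0.2,-0.22,0,0,0,0.1,15],
  [-0.32,-0.35,0,0,0,0.15,15],
  [-0.44,-0.48,0,0,0,0.2,15],
  [-0.56,-0.62,0,0,0,0.25,15],
  [-0.66,-0.73,0,0,0,0.28,15],
  [-0.72,-0.79,0,0,0,0.28,15],
  [-0.736,-0.812,0,0,0,0.28,15],
  [-0.736,-0.812,0,0,0,0.28,15],
])

```text
t: 6.92
eef_pos: [0.4746, -0.0095, 0.161]
tcp_rot: [-3.136, 0.0, 1.838]
ft_force: [-0.2, -0.9, -6.7]
gripper_width: 0.0245
grip_force: 80.2
```

```bash
python3 - <<'E'
from fl import *
flange_in_hand()
im,p,u,v=wristcloud();save('w4.png',im)
hsv=cv2.cvtColor(im,cv2.COLOR_RGB2HSV);b=cv2.inRange(hsv,(100,120,60),(125,255,255))
k=(b[v,u]>0)&(p[:,2]>.008)&(p[:,2]<.024);print('fixture',k.sum(),p[k].mean(0),cv2.minAreaRect(p[k][:,:2].astype(np.float32)))
# tight views from scene camera: flange disc vs. mandrel
im,d=camera('scene');save('s4.png',im[130:280,250:450],4)
q,_,_=world('scene',d,np.ones(d.shape,bool))
r=np.hypot(*(q[:,:2]-[.4785,-.005]).T)
for z0,z1 in [(.03,.06),(.06,.09),(.09,.12)]:
    m=q[(r<.03)&(q[:,2]>z0)&(q[:,2]<z1)];print('mandrel(scene)',len(m),m.mean(0) if len(m) else '')
to(.4785,-.005,.16,15.8)
E
```

```text
n 12704 disc tool [-0.0002  0.0002] (0.09780711680650711, 0.09845010191202164) world [ 0.4748 -0.0097] topz -0.0004 slope [ 0.0035  0.0013 -0.0005] hole world -29.64 (np.float64(44.967483932758576), np.float64(0.3182767267918722))
fixture 9685 [0.45792744 0.02631014 0.01683423] ((0.4777100086212158, -0.003914311528205872), (0.11975160241127014, 0.17973794043064117), 60.94918441772461)
mandrel(scene) 82 [ 0.48458741 -0.00154212  0.04409134]
mandrel(scene) 78 [ 0.48452294 -0.00158163  0.07548118]
mandrel(scene) 29 [ 0.48196949 -0.00334465  0.09566293]
t 7.07 pos [ 0.4769 -0.0033  0.1618] yang 15.9 w 0.0244 F [-0.2  0.1 -6.3] q7 0.37
shift [-0.008, 0.004, 0.007] turn [-0.002, -0.002, 0.001]
```

View pics/s4.png

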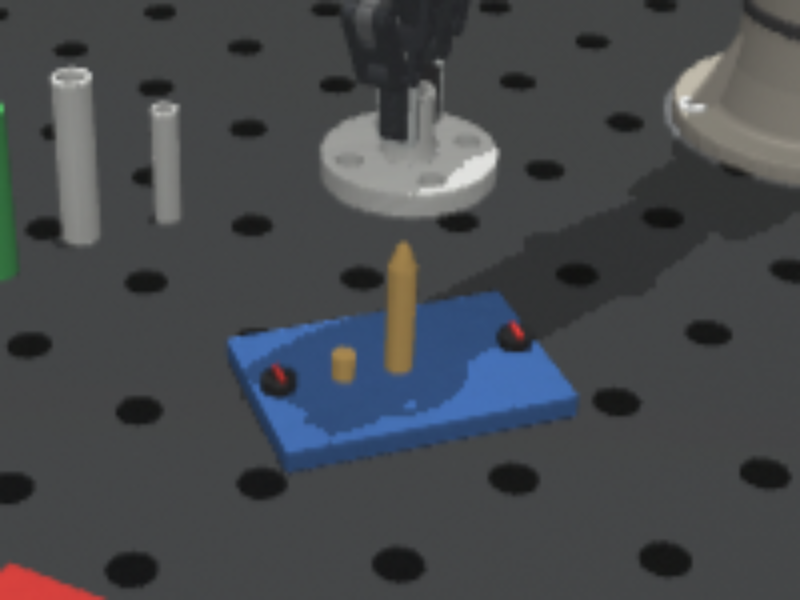

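The view shows the flange held level above the mandrel: mandrel tip at crop px (403,245), pin at (343,350). I'll measure the remaining offset within one picture.

```bash
cat >> fl.py <<'E'
def rel(n=2):
    for _ in range(n):
        s=state();R=Ro.from_euler('xyz',s['tcp_rot']).as_matrix()
        im,p,u,v=wristcloud();q=(p-s['eef_pos'])@R
        hsv=cv2.cvtColor(im,cv2.COLOR_RGB2HSV);b=cv2.inRange(hsv,(100,120,40),(125,255,255))
        k=(b[v,u]>0)&(p[:,2]>.008)&(p[:,2]<.024);a=cv2.minAreaRect(q[k][:,:2].astype(np.float32))
        m=q[(np.hypot(q[:,0],q[:,1])<.06)&(abs(q[:,2])<.006)];f=cv2.fitEllipse(cv2.convexHull(m[:,:2].astype(np.float32))[:,0])
        dd=np.array(a[0])-f[0];print('fix tool',np.round(a[0],4),np.round(a[1],4),round(a[2],2),'flange',np.round(f[0],4),'units',(dd/.25).round(4))
E
python3 - <<'E'
from fl import *
rel(); to(.4785,-.005,.16,15.8)
E
```

```text
fix tool [-0.0011  0.0008] [0.1199 0.1796] 45.06 flange [-0.0002  0.0003] units [-0.0037  0.0021]
fix tool [-0.0013  0.0005] [0.1195 0.18  ] 45.12 flange [-0.0003  0.0002] units [-0.0042  0.0013]
t 7.17 pos [ 0.4776 -0.0032  0.1624] yang 16.0 w 0.0246 F [-0.5 -0.  -7.2] q7 0.37
shift [-0.008, 0.001, 0.01] turn [-0.001, -0.001, 0.003]
```

Emit:
play_rows([
  [-0.005,0.001,0.04,0,0,0,15],
  [-0.005,0.001,0.08,0,0,0,15],
  [-0.005,0.001,0.12,0,0,0,15],
  [-0.005,0.001,0.16,0,0,0,15],
  [-0.005,0.001,0.2,0,0,0,15],
  [-0.005,0.001,0.24,0,0,0,15],
  [-0.005,0.001,0.28,0,0,0,15],
  [-0.005,0.001,0.28,0,0,0,15],
])

```text
t: 7.83
eef_pos: [0.4771, -0.0054, 0.091]
tcp_rot: [-3.138, -0.002, 1.846]
ft_force: [0.3, 1.4, -7.9]
gripper_width: 0.0244
grip_force: 80.3
```

```bash
python3 - <<'E'
from fl import *
flange_in_hand(); to(.4785,-.005,.03,15.8)
E
```

```text
n 12680 disc tool [-0.0001  0.0002] (0.09777623414993286, 0.09841994196176529) world [ 0.4773 -0.0055] topz -0.0004 slope [ 0.0005  0.     -0.0004] hole world -29.09 (np.float64(44.88393375320855), np.float64(0.3214065260592325))
t 7.88 pos [ 0.4775 -0.0055  0.092 ] yang 15.8 w 0.0247 F [-0.4  1.  -7.5] q7 0.43
shift [0.001, 0.005, 0.248] turn [-0.002, -0.001, -0.0]
```

Emit:
play_rows([
  [0,0,0.03,0,0,0,15],
  [0,0,0.06,0,0,0,15],
  [0,0,0.09,0,0,0,15],
  [0,0,0.12,0,0,0,15],
  [0,0,0.14,0,0,0,15],
  [0,0,0.16,0,0,0,15],
  [0,0,0.18,0,0,0,15],
  [0,0,0.18,0,0,0,15],
])

```text
t: 8.55
eef_pos: [0.4777, -0.0053, 0.047]
tcp_rot: [-3.14, -0.001, 1.847]
ft_force: [-1.0, 5.4, -9.9]
gripper_width: 0.0244
grip_force: 80.1
```

```bash
python3 - <<'E'
from fl import *
flange_in_hand(); to(.4785,-.005,.03,15.8)
E
```

```text
n 12671 disc tool [-0.0002  0.0001] (0.09777630120515823, 0.09842943400144577) world [ 0.4779 -0.0055] topz -0.0004 slope [ 0.004   0.0011 -0.0005] hole world -29.2 (np.float64(-44.98346579941807), np.float64(0.3192909365452502))
t 8.6 pos [ 0.4778 -0.0053  0.0471] yang 15.8 w 0.0251 F [-1.5  5.2 -9.9] q7 0.47
shift [0.0, 0.003, 0.068] turn [-0.001, -0.001, 0.0]
```

Emit:
play_rows([
  [0.002,0.001,0.015,0,0,0,15],
  [0.002,0.001,0.03,0,0,0,15],
  [0.002,0.001,0.045,0,0,0,15],
  [0.002,0.001,0.058,0,0,0,15],
  [0.002,0.001,0.066,0,0,0,15],
  [0.002,0.001,0.07,0,0,0,15],
  [0.002,0.001,0.07,0,0,0,15],
])

```text
t: 9.18
eef_pos: [0.478, -0.0052, 0.0305]
tcp_rot: [-3.14, -0.001, 1.847]
ft_force: [-2.3, 5.3, -5.3]
gripper_width: 0.0243
grip_force: 80.5
```

```bash
python3 - <<'E'
from fl import *
flange_in_hand(); to(.4785,-.005,.03,15.8)
E
```

```text
n 12336 disc tool [-0.0001  0.0002] (0.09793233126401901, 0.09827176481485367) world [ 0.4782 -0.0053] topz -0.0004 slope [ 0.0066 -0.0005 -0.0005] hole world -28.96 (np.float64(44.77661640794111), np.float64(0.3162175361320481))
t 9.23 pos [ 0.478  -0.0052  0.0305] yang 15.8 w 0.0242 F [-2.6  5.1 -6.3] q7 0.48
shift [0.0, 0.002, 0.002] turn [-0.001, -0.001, 0.0]
```

Emit:
play_rows([
  [0.001,0,0.004,0,0,0,15],
  [0.001,0,0.008,0,0,0,15],
  [0.001,0,0.008,0,0,0,15],
])

```text
t: 9.48
eef_pos: [0.478, -0.0052, 0.0303]
tcp_rot: [-3.141, -0.002, 1.847]
ft_force: [-7.4, 5.0, 10.5]
gripper_width: 0.0244
grip_force: 82.2
```

Emit:
play_rows([
  [0,0,-0.004,0,0,0,35],
  [0,0,-0.004,0,0,0,45],
  [0,0,-0.004,0,0,0,48],
  [0,0,-0.004,0,0,0,48],
  [0,0,-0.1,0,0,0,48],
  [0,0,-0.25,0,0,0,48],
  [0,0,-0.4,0,0,0,48],
  [0,0,-0.56,0,0,0,48],
  [0,0,-0.6,0,0,0,48],
  [0,0,-0.6,0,0,0,48],
])

```text
t: 10.32
eef_pos: [0.4824, -0.0064, 0.1831]
tcp_rot: [3.131, 0.002, 1.845]
ft_force: [0.9, 0.2, -0.0]
gripper_width: 0.0478
grip_force: 0.0
```

```bash
python3 - <<'E'
from h import *
im,p,u,v=wristcloud();save('w5.png',im[100:330,150:490],2)
r=np.hypot(*(p[:,:2]-[.478,-.005]).T);m=p[(r<.06)&(p[:,2]>.025)&(p[:,2]<.036)]
A=np.c_[m[:,:2]-[.478,-.005],np.ones(len(m))];co=np.linalg.lstsq(A,m[:,2],rcond=None)[0]
print('disc',cv2.fitEllipse(cv2.convexHull(m[:,:2].astype(np.float32))[:,0]),co)
b=p[(r>.05)&(r<.075)&(p[:,2]>.01)&(p[:,2]<.022)];print('base z',np.median(b[:,2]))
im,d=camera('top');q,_,_=world('top',d,np.ones(d.shape,bool));r=np.hypot(*(q[:,:2]-[.4897,-.2755]).T)
m=q[(r<.03)&(q[:,2]>.105)];print('pipe',m.mean(0))
to(.4897,-.2755,.2,45)
E
```

```text
disc ((0.4782153367996216, -0.0051023513078689575), (0.09800241887569427, 0.09807101637125015), 78.12659454345703) [0.00276728 0.00136377 0.03085642]
base z 0.016785792019475027
pipe [ 0.48974245 -0.27500941  0.11752279]
t 10.42 pos [ 0.4787 -0.0059  0.1788] yang 15.7 w 0.0478 F [-0.1  0.1  0.2] q7 0.37
shift [-1.05, -0.25, -0.085] turn [0.001, 0.0, -0.488]
```

View pics/w5.png

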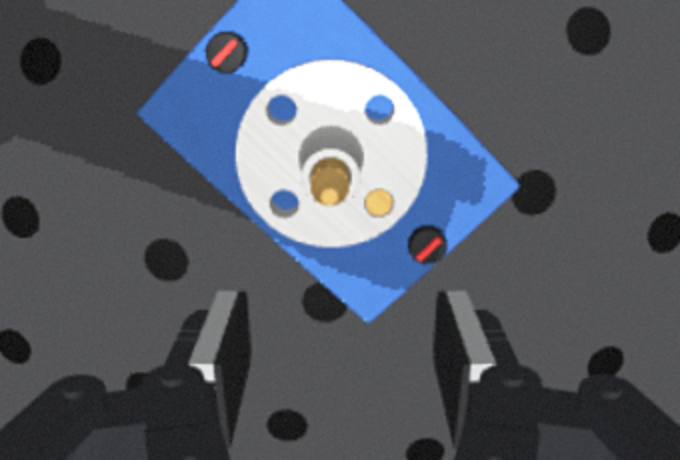

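The view shows the flange flat and home, with the mandrel in the bore at crop px (330,190) and the pin through its hole at (380,203). Next is the pipe.

Emit:
play_rows([
  [-0.12,-0.03,-0.04,0,0,-0.1,48],
  [-0.28,-0.07,-0.085,0,0,-0.2,48],
  [-0.44,-0.11,-0.085,0,0,-0.3,48],
  [-0.6,-0.15,-0.085,0,0,-0.4,48],
  [-0.76,-0.19,-0.085,0,0,-0.488,48],
  [-0.9,-0.22,-0.085,0,0,-0.488,48],
  [-0.96,-0.24,-0.085,0,0,-0.488,48],
  [-1.0,-0.25,-0.085,0,0,-0.488,48],
  [-1.0,-0.25,-0.085,0,0,-0.488,48],
])

```text
t: 11.17
eef_pos: [0.484, -0.2665, 0.1979]
tcp_rot: [-3.138, -0.002, 2.35]
ft_force: [0.9, 0.1, 0.1]
gripper_width: 0.0478
grip_force: 0.0
```

```bash
python3 - <<'E'
from h import *
for i in range(2):
    im,p,u,v=wristcloud()
    r=np.hypot(*(p[:,:2]-[.4897,-.275]).T);m=p[(r<.022)&(p[:,2]>.112)&(p[:,2]<.13)]
    print('pipe wrist',m.mean(0),cv2.minEnclosingCircle(m[:,:2].astype(np.float32)),len(m))
save('w6.png',im[60:330,120:520],2)
to(.4897,-.2755,.06,45)
E
```

```text
pipe wrist [ 0.48892706 -0.27521355  0.1192111 ] ((0.48942241072654724, -0.2755270004272461), 0.01374336052685976) 570
pipe wrist [ 0.48882918 -0.27501248  0.11940688] ((0.48932382464408875, -0.27569103240966797), 0.013765746727585793) 583
t 11.27 pos [ 0.4859 -0.2613  0.1984] yang 45.1 w 0.048 F [-0.2  0.8  0.9] q7 1.44
shift [-0.053, -0.029, 0.554] turn [-0.0, -0.004, 0.001]
```

View pics/w6.png

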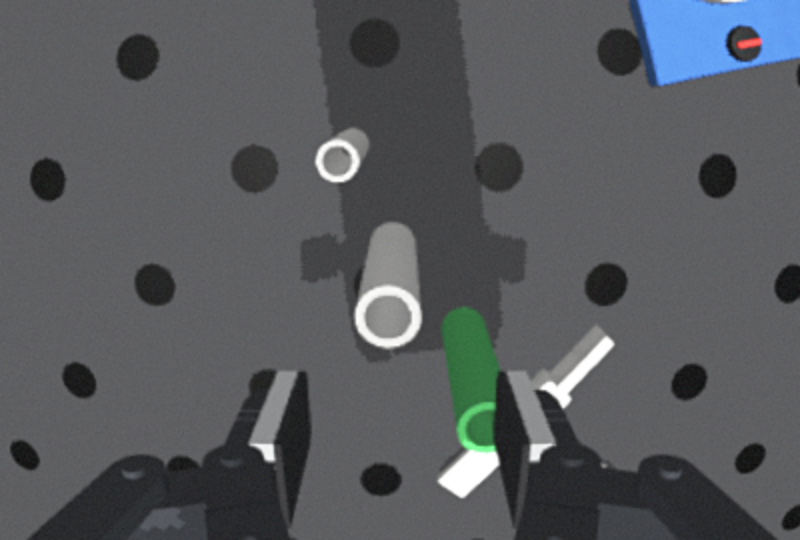

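The tall grey pipe is at crop px (388,318), between the small grey (337,160) and the green (487,428). Its size and height check out (27 mm, 120 mm). I'll descend.

Emit:
play_rows([
  [-0.053,-0.028,0.03,0,0,0,48],
  [-0.053,-0.028,0.08,0,0,0,48],
  [-0.053,-0.028,0.2,0,0,0,48],
  [-0.053,-0.028,0.32,0,0,0,48],
  [-0.053,-0.028,0.44,0,0,0,48],
  [-0.053,-0.028,0.52,0,0,0,48],
  [-0.053,-0.028,0.554,0,0,0,48],
  [-0.053,-0.028,0.554,0,0,0,48],
])

```text
t: 11.93
eef_pos: [0.4898, -0.2734, 0.059]
tcp_rot: [-3.141, -0.006, 2.361]
ft_force: [-0.8, 0.2, 1.2]
gripper_width: 0.048
grip_force: 0.0
```

```bash
python3 - <<'E'
from h import *
im,p,u,v=wristcloud()
r=np.hypot(*(p[:,:2]-[.4897,-.275]).T);m=p[(r<.022)&(p[:,2]>.112)&(p[:,2]<.13)]
print('pipe wrist',m.mean(0),cv2.minEnclosingCircle(m[:,:2].astype(np.float32)),len(m))
to(.4894,-.2755,.06,45)
E
```

```text
pipe wrist [ 0.48829991 -0.27458589  0.11851665] ((0.48918208479881287, -0.27618861198425293), 0.014374533668160439) 2804
t 11.98 pos [ 0.491 -0.275  0.061] yang 45.2 w 0.048 F [-0.4 -0.3  0.7] q7 1.54
shift [0.003, -0.006, 0.004] turn [0.0, -0.002, 0.004]
```

Emit:
play_rows([
  [0.003,-0.006,0,0,0,0.003,38],
  [0.003,-0.006,0,0,0,0.003,30],
  [0.003,-0.006,0,0,0,0.003,15],
  [0.003,-0.006,0,0,0,0.003,15],
  [0.003,-0.006,0,0,0,0.003,15],
  [0.003,-0.006,0,0,0,0.003,15],
  [0.003,-0.006,0,0,0,0.003,15],
], grip_force=60)

```text
t: 12.57
eef_pos: [0.4908, -0.2784, 0.0636]
tcp_rot: [3.139, 0.003, 2.354]
ft_force: [0.2, 1.1, 7.3]
gripper_width: 0.0251
grip_force: 58.9
```

Emit:
play_rows([
  [0,0,-0.06,0,0,0,15],
  [0,0,-0.18,0,0,0,15],
  [0,0,-0.32,0,0,0,15],
  [0,0,-0.46,0,0,0,15],
  [0,0,-0.56,0,0,0,15],
  [0,0,-0.6,0,0,0,15],
  [0,0,-0.6,0,0,0,15],
])

```text
t: 13.15
eef_pos: [0.4902, -0.2792, 0.214]
tcp_rot: [3.14, 0.005, 2.354]
ft_force: [-0.1, -0.8, -2.4]
gripper_width: 0.0252
grip_force: 59.4
```

```bash
cat > pi.py <<'E'
from h import *
def pipe_in_hand():
    s=state();R=Ro.from_euler('xyz',s['tcp_rot']).as_matrix()
    im,p,u,v=wristcloud();q=(p-s['eef_pos'])@R
    r=np.hypot(q[:,0],q[:,1])
    m=q[(r<.022)&(q[:,2]<-.048)&(q[:,2]>-.066)&(abs(q[:,1])<.0135)]
    print('top rim tool',m.mean(0).round(4),((m.max(0)+m.min(0))/2).round(4),np.ptp(m,0).round(4),len(m))
    sd=q[(r<.025)&(q[:,0]>.005)&(abs(q[:,1])<.004)&(q[:,2]>-.05)&(q[:,2]<.08)]
    lo=sd[sd[:,2]>.02]
    print('side front',len(sd),np.polyfit(lo[:,2],lo[:,0],1).round(4) if len(lo)>5 else '', lo[:,2].max() if len(lo) else '')
    return im,p
E
python3 - <<'E'
from pi import *
pipe_in_hand();to(.4785,-.005,.2,15.8)
E
```

```text
top rim tool [ 0.0039  0.     -0.0547] [ 0.0025  0.     -0.057 ] [0.0276 0.027  0.0179] 2825
side front 1259 [0.0063 0.0154] 0.061759173304059174
t 13.2 pos [ 0.4891 -0.2782  0.2116] yang 44.9 w 0.0254 F [-0.5  0.8 -3.2] q7 1.46
shift [0.805, 0.741, 0.046] turn [0.0, 0.001, 0.484]
```

Emit:
play_rows([
  [0.08,0.07,0,0,0,0,15],
  [0.2,0.19,0,0,0,0,15],
  [0.32,0.3,0,0,0,0,15],
  [0.44,0.41,0,0,0,0,15],
  [0.56,0.52,0,0,0,0,15],
  [0.68,0.63,0,0,0,0,15],
  [0.75,0.7,0,0,0,0,15],
  [0.784,0.732,0,0,0,0,15],
  [0.794,0.742,0,0,0,0,15],
  [0.794,0.742,0,0,0,0,15],
])

```text
t: 14.03
eef_pos: [0.4789, -0.0054, 0.2093]
tcp_rot: [-3.138, -0.003, 2.357]
ft_force: [0.0, 0.6, -2.6]
gripper_width: 0.0255
grip_force: 59.5
```

Emit:
play_rows([
  [0,0,0,0,0,0,15],
  [0,0,0,0,0,0,15],
  [0,0,0,0,0,0,15],
])

```text
t: 14.28
eef_pos: [0.4803, -0.0085, 0.2113]
tcp_rot: [-3.141, 0.0, 2.35]
ft_force: [-0.7, -0.5, -2.5]
gripper_width: 0.0252
grip_force: 59.5
```

```bash
python3 - <<'E'
from pi import *
for i in range(2):
    im,p=pipe_in_hand()
    s=state();R=Ro.from_euler('xyz',s['tcp_rot']).as_matrix();q=(p-s['eef_pos'])@R
    r=np.hypot(*(p[:,:2]-[.478,-.005]).T);m=(r<.065)&(p[:,2]>.025)&(p[:,2]<.036)
    h=cv2.convexHull(q[m][:,:2].astype(np.float32))[:,0]
    print('flange disc tool',cv2.fitEllipse(h),np.median(p[m][:,2]))
to(.4799,-.0067,.13,45)
im,d=camera('scene');save('s7.png',im[100:260,250:450],4)
E
```

```text
top rim tool [ 0.004  -0.     -0.0547] [ 0.0026  0.     -0.0566] [0.0273 0.0269 0.0172] 2842
side front 1259 [0.0048 0.0154] 0.06241964990888147
flange disc tool ((0.007451370358467102, -2.706411760300398e-05), (0.09556446224451065, 0.1130770593881607), 79.22818756103516) 0.03081823555946525
top rim tool [ 0.004  -0.     -0.0548] [ 0.0022  0.     -0.0569] [0.0279 0.0269 0.0178] 2834
side front 1259 [0.0054 0.0154] 0.06259296396977516
flange disc tool ((0.007258034776896238, -0.0001152312324848026), (0.09565845131874084, 0.11265433579683304), 81.01144409179688) 0.030839384950275245
t 14.38 pos [ 0.4805 -0.0078  0.2116] yang 44.7 w 0.0257 F [ 0.5  0.5 -3.3] q7 0.85
shift [0.005, 0.001, 0.326] turn [-0.0, 0.0, -0.005]
```

View pics/s7.png

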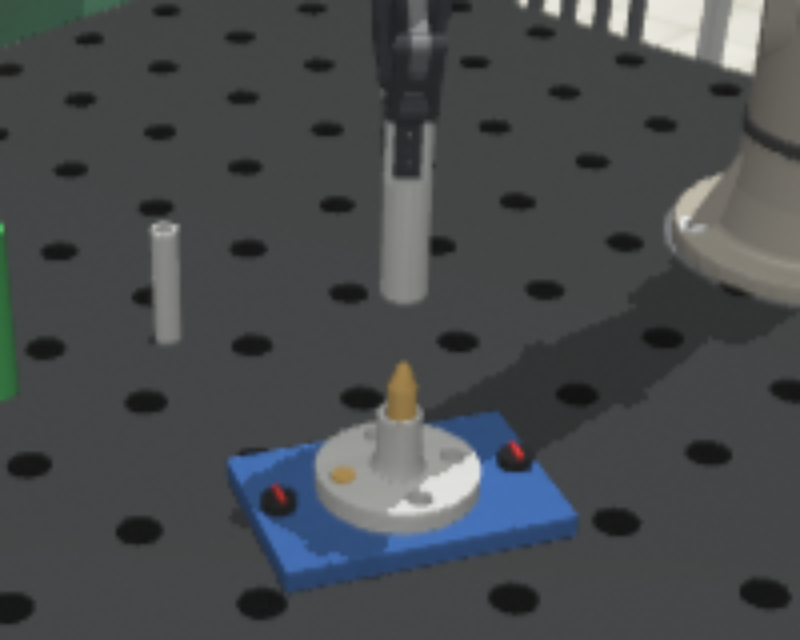

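The view shows the pipe held upright at crop px (405,300), right above the mandrel tip at (403,365). I'll lower it slowly.

Emit:
play_rows([
  [0.005,0.001,0.04,0,0,0,15],
  [0.005,0.001,0.08,0,0,0,15],
  [0.005,0.001,0.12,0,0,0,15],
  [0.005,0.001,0.16,0,0,0,15],
  [0.005,0.001,0.18,0,0,0,15],
  [0.005,0.001,0.2,0,0,0,15],
  [0.005,0.001,0.22,0,0,0,15],
  [0.005,0.001,0.24,0,0,0,15],
  [0.005,0.001,0.24,0,0,0,15],
])

```text
t: 15.18
eef_pos: [0.4792, -0.0054, 0.1507]
tcp_rot: [-3.14, -0.001, 2.354]
ft_force: [0.3, -0.3, -3.7]
gripper_width: 0.0252
grip_force: 59.4
```

```bash
python3 - <<'E'
from pi import *
im,p=pipe_in_hand()
to(.4799,-.0067,.13,45)
E
```

```text
top rim tool [ 0.004  -0.     -0.0547] [ 0.0024  0.     -0.057 ] [0.0285 0.027  0.0179] 2847
side front 1255 [0.0066 0.0154] 0.06280395274455475
t 15.23 pos [ 0.4796 -0.0054  0.1512] yang 44.9 w 0.0248 F [ 0.4  0.4 -2.9] q7 0.88
shift [-0.005, -0.003, 0.085] turn [-0.001, -0.001, -0.002]
```

Emit:
play_rows([
  [-0.003,-0.001,0.015,0,0,0,15],
  [-0.003,-0.001,0.03,0,0,0,15],
  [-0.003,-0.001,0.045,0,0,0,15],
  [-0.003,-0.001,0.06,0,0,0,15],
  [-0.003,-0.001,0.07,0,0,0,15],
  [-0.003,-0.001,0.07,0,0,0,15],
])

```text
t: 15.73
eef_pos: [0.4799, -0.0059, 0.1334]
tcp_rot: [-3.141, -0.001, 2.354]
ft_force: [0.9, 0.9, -3.3]
gripper_width: 0.0255
grip_force: 59.4
```

Emit:
play_rows([
  [0,0,0.006,0,0,0,15],
  [0,0,0.012,0,0,0,15],
  [0,0,0.014,0,0,0,15],
  [0,0,0.014,0,0,0,15],
])

```text
t: 16.07
eef_pos: [0.4805, -0.0063, 0.1316]
tcp_rot: [3.141, 0.0, 2.354]
ft_force: [-2.1, -0.5, 4.9]
gripper_width: 0.0253
grip_force: 60.0
```

Emit:
play_rows([
  [0,0,0.005,0,0,0,15],
  [0,0,0.005,0,0,0,15],
])

```text
t: 16.23
eef_pos: [0.4807, -0.0063, 0.1315]
tcp_rot: [3.14, 0.0, 2.354]
ft_force: [-4.2, -0.0, 12.3]
gripper_width: 0.025
grip_force: 60.7
```

```bash
python3 - <<'E'
from pi import *
im,p=pipe_in_hand();to(.48,-.0065,.13,45)
im,d=camera('scene');q,_,_=world('scene',d,np.ones(d.shape,bool));r=np.hypot(*(q[:,:2]-[.479,-.005]).T)
for a in np.arange(.04,.14,.01):
    m=q[(r<.025)&(q[:,2]>a)&(q[:,2]<a+.01)];print(a.round(3),m.mean(0).round(4),len(m))
E
```

```text
top rim tool [ 0.0039 -0.     -0.0548] [ 0.0025  0.     -0.0569] [0.0281 0.027  0.0177] 2865
side front 1323 [-0.0018  0.016 ] 0.07919767925868133
t 16.28 pos [ 0.4807 -0.0064  0.1315] yang 44.9 w 0.0251 F [-4.  -0.6 11.6] q7 0.89
shift [0.002, -0.002, 0.006] turn [0.001, 0.0, -0.002]
0.04 [0.4886 0.0009 0.0445] 43
0.05 [ 0.4887 -0.0008  0.0551] 45
0.06 [ 4.879e-01 -2.000e-04  6.490e-02] 40
0.07 [0.4887 0.0019 0.0752] 40
0.08 [0.4887 0.0011 0.0842] 34
0.09 [0.4888 0.0023 0.095 ] 50
0.1 [0.4877 0.0019 0.1049] 40
0.11 [0.4892 0.0014 0.1148] 47
0.12 [0.4887 0.0014 0.125 ] 49
0.13 [0.4888 0.0007 0.1347] 43
```

Emit:
play_rows([
  [0,0,-0.004,0,0,0,20],
  [0,0,-0.004,0,0,0,32],
  [0,0,-0.004,0,0,0,45],
  [0,0,-0.004,0,0,0,52],
  [0,0,-0.004,0,0,0,52],
  [0,0,-0.1,0,0,0,52],
  [0,0,-0.25,0,0,0,52],
  [0,0,-0.4,0,0,0,52],
  [0,0,-0.55,0,0,0,52],
  [0,0,-0.6,0,0,0,52],
])

```text
t: 17.17
eef_pos: [0.4833, -0.0063, 0.2852]
tcp_rot: [3.133, 0.007, 2.354]
ft_force: [2.0, 0.1, 0.2]
gripper_width: 0.0518
grip_force: 0.0
```

Emit:
play_rows([
  [0,0,0,0,0,0,52],
  [0,0,0,0,0,0,52],
  [0,0,0,0,0,0,52],
  [0,0,0,0,0,0,52],
])

```text
t: 17.5
eef_pos: [0.4791, -0.0059, 0.2776]
tcp_rot: [-3.139, -0.002, 2.354]
ft_force: [-0.9, 0.7, 0.1]
gripper_width: 0.0521
grip_force: 0.0
```

```bash
python3 - <<'E'
from h import *
im,d=camera('scene');save('s8.png',im[100:260,250:450],4)
q,_,_=world('scene',d,np.ones(d.shape,bool));r=np.hypot(*(q[:,:2]-[.479,-.005]).T)
for a in np.arange(.05,.2,.02):
    m=q[(r<.025)&(q[:,2]>a)&(q[:,2]<a+.02)];print(a.round(3),m.mean(0).round(4),m[:,2].max().round(4))
to(.48,-.006,.28,45)
E
```

```text
0.05 [ 0.4884 -0.0005  0.06  ] 0.0699
0.07 [0.4883 0.0021 0.0797] 0.0899
0.09 [0.4885 0.0013 0.1001] 0.11
0.11 [0.4889 0.0013 0.1204] 0.13
0.13 [0.4885 0.0022 0.1401] 0.1498
0.15 [0.4886 0.0019 0.1604] 0.1695
0.17 [ 0.4845 -0.002   0.1819] 0.1897<stdin>:5: RuntimeWarning: Mean of empty slice.
  ret = um.true_divide(
Traceback (most recent call last):
ValueError: zero-size array to reduction operation maximum which has no identity
```

View pics/s8.png

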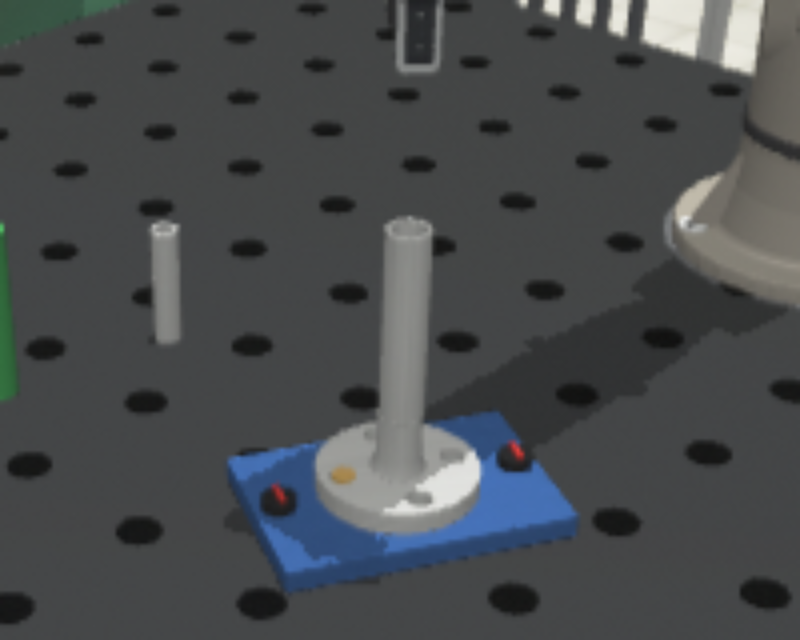

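The pipe stands upright on the neck with no visible gap (top rim at crop px (409,228), measured top 0.19 m against 0.188 expected). The gripper is clear, so I'm handing in.

```bash
python3 -c "
from rig import *
print(sign_off())"
```

```text
the job is handed in; nothing more can be done
None
```

The job is handed in (about 17.5 s of the 59 s used): the flange lies home on the base with the pin through a bolt hole, the pipe stands upright on its neck with no visible gap, and the gripper has let go and is clear; the hand-in gave no verdict.

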